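# Square a heel blank in the squaring jig with a push block

## Task

Take the yellow-handled push block out of its green tray and with it slide the orange-tan heel blank across the bed of the squaring jig until the blank lies flat and square in the corner, tight against both blue fences. Do not touch the blank with the gripper or lift it. Then stand the push block upright in its tray again, let go, and leave the other things on the bench where they are.

Things in the scene. Friction and masses are not known exactly. Their poses are not given: they have to be found in the camera images.
- jig_corner (a point): Inside corner of the fixed squaring jig, on top of its bed, 12 mm above the bench, where the inner faces of the two blue fences meet. Far fence: inner face is this frame's plane x = 0; left fence: plane y = 0; z up. Fences are 14 mm wide and stand 16 mm above the bed. The aluminium bed extends 186 mm along -x and 176 mm along -y, open on those sides. Frame turns with the jig.
- blank_center (a point): Centre, half-way up, of the loose orange-tan heel blank: rigid plate of about 0.1 kg, 90 mm along its x, 70 mm along its y, 10 mm thick, dark heel outline on top. It starts flat on the jig bed, off both fences, turned up to 0.35 rad from the jig's axes. Home, its axes match the jig corner's and this point is 45 mm from the far fence and 35 mm from the left one.
- push_block_center (a point): Centre, half-way up, of the loose push block (about 0.22 kg, 115 mm tall; this point 57.5 mm above its underside): wooden foot 36 mm (x) by 50 mm (y), 22 mm tall, with a yellow upright handle, 26 mm square, sides along x and y, mid-foot, from 22 to 115 mm above the underside. z up. It starts standing in the tray, turned up to about 0.55 rad.
- tray: The fixed shallow green tray in which the push block stands at the start and at the end: outside 128 mm square, walls 4 mm thick and 14 mm high, floor 4 mm thick. Origin: the centre of its underside, on the bench; z is up, and its walls run along its x and y. It may stand to the left or the right of the jig.
- tin: Bystander: a round red tin, 72 mm across, 26 mm tall. Origin at the centre of its underside.
- hammer: Bystander: a hammer about 240 mm long lying on the bench beyond the jig, along its x. Origin on its underside.
- brush: Bystander: a brush about 180 mm long lying on the bench beyond the jig, along its x. Origin on its underside.
- heels: Bystander: a stack of dark heel pieces 66 by 60 mm, 24 mm tall. Origin at the centre of its underside.
- glue: Bystander: a jar 56 mm across, 75 mm tall. Origin at the centre of its underside.
- sanding_block: Bystander: a black rubber sanding block 75 by 36 mm, 26 mm tall. Origin at the centre of its underside.
There are look-alikes about, which are no part of the job. Leave any red look-alike of the part that bears blank_center alone.

How it is judged:
By the outcome, as a careful person would: the job done as asked, in the order asked, and still so for the second after the job is handed in, with the robot touching nothing.
It also fails if it takes over 72 s, if anything falls off the work surface, if the arm or the gripper's body presses on something with over 40 N, if the wrist force passes 120 N, or if a joint passes its speed limit or range.

## Robot

A 6-joint arm with a two-finger parallel gripper is mounted at the origin on the work surface. World frame = base frame: x ahead of the robot, y to its left, z up, the work surface at z = 0. Lengths are in m, angles in rad, forces in N, time in s.
With the tool pointing down it reaches from about 0.3 to 0.775 m from the base axis. Payload 14.6 kg.
Tool frame: the origin (TCP) lies on the centre line of the jaws, within the pads' length; the fingertips stand 17 mm ahead of it and the grasp point (between the pads) lies 2 mm behind it; z points along the fingers, y is the line along which they close (so a half turn about z gives the same grasp; the last joint's range is limited). The gripper opens to 85 mm and grips with 20 to 120 N. Pads are 22 mm wide; open, the fingers measure 114 mm over their backs; the gripper's body (76 mm by 85 mm) begins 54 mm behind the grasp point. The pads swing forward as they close: fully open they stand 13 mm farther back than shut.
Start: joints at [1.239, 0.3, 1.521, -0, 1.321, -0.067], TCP at [0.144, 0.531, 0.248] pointing down, gripper open.
Joint ranges: [-3.03, 3.03], [-0.79, 2.21], [0.23, 2.52], [-1.04, 4.18], [0, 3.07], [-2.55, 2.55]. Speed limits (rad/s): [2.22, 2.22, 2.57, 3.14, 3.14, 3.14].

## Interface

Orientations are given as a 3x3 rotation matrix whose columns are the frame's x, y, z axes.
In Python, from station import env, cams, ticket gives the robot as it stands. Calls block until the motion is done:
- env.move_pose(position, orientation): joint-space move of the TCP to a pose.
- env.move_straight(position, rot=None, vel=0.15, f_stop=None): straight line of the TCP; rot=None keeps the orientation; vel is the mean speed in m/s. With f_stop (N) it stops when the force on the tool has changed by that much, and returns True; else False.
- env.move_joints(angles): joint-space move.
- env.let_go() and env.close(f_grip=None): open the fingers fully, or close them until they stop; f_grip is the grip in N (None keeps the last).
- env.dwell(seconds).
- env.ik(position, orientation): joint angles nearest the present ones, or None.
- cams.capture(name): name is "side" or "top" or "wrist"; returns a dict with "image" (400x640x3 uint8, red, green, blue), "vertical_fov" (degrees; the focal length in pixels is half the picture's height over the tangent of half this angle, whatever the lens; pixels are square), "cx", "cy" (the principal point, pixels), "position" and "orientation" of the camera in the world; the wrist camera has in their place "T_tool_cam" (4x4, takes a point from camera to tool coordinates, whose origin is the TCP and whose axes are the flange's). Camera axes: x right, y up, looking along -z (the intrinsics and any distortion apply to the point x, -y, -z); pixel columns grow to the right and rows downward; lengths in m; the calibration is good to about 2 mm. A picture is of the moment at which its call begins: read the wrist's pose just before it. There is no depth.
A pose or a line that the arm cannot do raises env.Unreachable and nothing moves.
- ticket.close_job(): hands the job in; it is judged then, once.
Readings, each from a call of its own:
- env.read_time_s(): time.
- env.read_q(): joint angles.
- env.read_qd(): joint speeds.
- env.read_effort(): joint torques, N m.
- env.read_ee_pos(): TCP position.
- env.read_eef_rot(): TCP orientation.
- env.read_contact_force(): force on the tool from outside, world axes, zero at the start.
- env.read_wrist_torque(): the same for the moment, N m.
- env.read_width(): finger opening in m.
- env.read_gripper_force(): force on a finger pad.
Only numpy, scipy, OpenCV 4.12 (cv2) and the standard library are available. Lean on these libraries where they do the work, as an engineer would, in place of code of your own. Each camera call takes 0.05 s, during which the arm holds its last target. There are 200 camera calls.

## Working session

There is one attempt and no reset: what is moved stays moved. The work goes in short steps, each a Python script; the robot and the scene stay as the last script left them, time stands still between calls to the robot, and variables do not carry over. Pictures are saved under pics/ and viewed, at most 10 in all, crops included, and the job is handed in when it is done.

```bash
ls; mkdir -p pics
python3 - <<'E'
from station import env,cams
import cv2,numpy as np
for n in("top","side"):
    c=cams.capture(n); cv2.imwrite(f"pics/{n}0.png",c["image"][:,:,::-1])
    print(n,{k:(np.round(v,4).tolist() if not isinstance(v,str) else v) for k,v in c.items() if k!="image"})
print(env.read_time_s())
E
```

```text
pics
top {'vertical_fov': 52.2504, 'cx': 317.5809, 'cy': 193.1027, 'position': [0.3397, 0.0018, 1.354], 'orientation': [[-0.0124, 0.9855, -0.1694], [-0.9999, -0.0139, -0.0076], [-0.0099, 0.1693, 0.9855]]}
side {'vertical_fov': 52.6888, 'cx': 329.3372, 'cy': 204.9526, 'position': [0.229, -0.7797, 0.6457], 'orientation': [[0.9143, 0.2267, -0.3356], [-0.405, 0.5248, -0.7487], [0.0064, 0.8205, 0.5716]]}
0.1
```

View pics/top0.png

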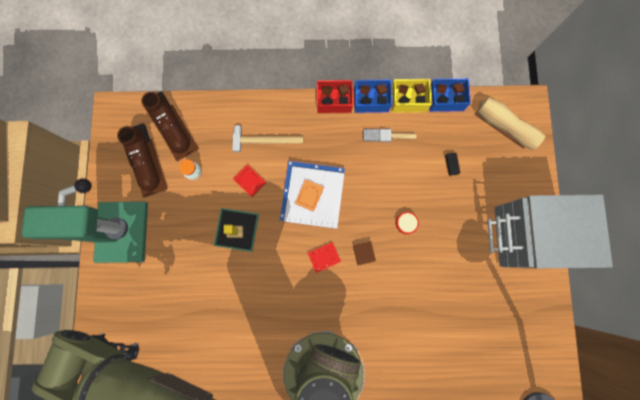

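View pics/side0.png

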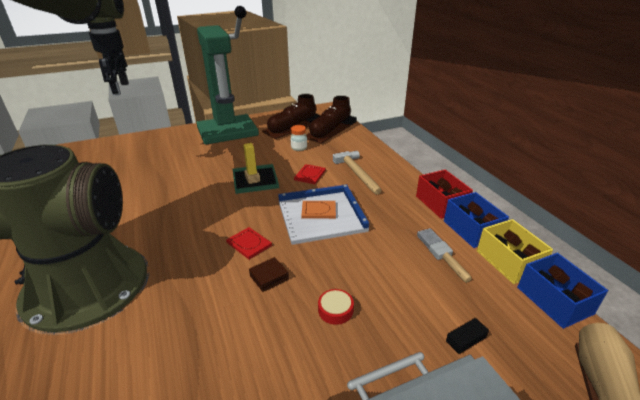

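The top view shows the jig with its corner at about (289,162) and the orange blank at (310,194). The tray with the yellow handle is at (237,229). Two red look-alikes, at (250,180) and (324,257), lie off the jig. The orange one on the jig bed is the right one, and the red ones stay put. I'll take close wrist views next to confirm this and to measure.

```bash
cat > h.py <<'E'
import numpy as np,cv2
from station import env,cams,ticket
def down(yaw): # tool z down; tool y axis at angle yaw in world
    y=np.array([np.cos(yaw),np.sin(yaw),0]); z=np.array([0,0,-1.]); return np.stack([np.cross(y,z),y,z],1)
def snap(name,save=None):
    p,R=np.array(env.read_ee_pos()),np.array(env.read_eef_rot()); c=cams.capture(name)
    if name=="wrist":
        T=np.array(c["T_tool_cam"]); c["position"]=p+R@T[:3,3]; c["orientation"]=R@T[:3,:3]
    if save: cv2.imwrite(f"pics/{save}.png",c["image"][:,:,::-1]); np.savez(f"pics/{save}.npz",**c)
    return c
def cast(c,uv,z):
    uv=np.atleast_2d(uv).astype(float); f=200/np.tan(np.radians(c["vertical_fov"])/2)
    d=np.c_[(uv[:,0]-c["cx"])/f,-(uv[:,1]-c["cy"])/f,-np.ones(len(uv))]@np.array(c["orientation"]).T
    o=np.array(c["position"]); return (o+d*((z-o[2])/d[:,2])[:,None])[:,:2]
E
python3 - <<'E'
from h import *
c=snap("top")
print(cast(c,[[289,162],[343,168],[283,222],[310,194]],.015).round(3).tolist(),cast(c,[[237,229]],.0).round(3))
w=cams.capture("wrist");print({k:np.round(v,4).tolist() for k,v in w.items() if k!="image"})
for p in ([.46,.06,.42],[.36,.25,.42]):
  for y in (0,1.57,-1.57,.8): 
    try: q=env.ik(p,down(y)); print(p,y,None if q is None else np.round(q,2))
    except Exception as e: print(e)
E
```

```text
[[0.678, 0.107], [0.654, -0.074], [0.475, 0.127], [0.567, 0.037]] [[0.455 0.282]]
{'vertical_fov': 69.708, 'cx': 322.0293, 'cy': 198.7171, 'T_tool_cam': [[-0.0003, 0.9565, 0.2916, 0.0746], [1.0, 0.0004, -0.0003, 0.0007], [-0.0004, 0.2916, -0.9565, -0.1252], [0.0, 0.0, 0.0, 1.0]]}
[0.46, 0.06, 0.42] 0 [ 0.05  0.03  1.44 -0.    1.67  0.05]
[0.46, 0.06, 0.42] 1.57 [ 0.05  0.03  1.44 -0.    1.67 -1.52]
[0.46, 0.06, 0.42] -1.57 [ 0.05  0.03  1.44 -0.    1.67  1.62]
[0.46, 0.06, 0.42] 0.8 [ 0.05  0.03  1.44 -0.    1.67 -0.75]
[0.36, 0.25, 0.42] 0 [ 0.52 -0.03  1.5  -0.    1.67  0.52]
[0.36, 0.25, 0.42] 1.57 [ 0.52 -0.03  1.5  -0.    1.67 -1.05]
[0.36, 0.25, 0.42] -1.57 [ 0.52 -0.03  1.5  -0.    1.67  2.09]
[0.36, 0.25, 0.42] 0.8 [ 0.52 -0.03  1.5  -0.    1.67 -0.28]
```

Run:
```python
from h import *
R=down(np.pi/2)
for p,n in (([.43,.27,.25],"wt"),([.52,.05,.25],"wj")):
    env.move_pose(p,R); env.dwell(.2); snap("wrist",n); print(env.read_time_s())
a=cv2.imread("pics/wt.png");b=cv2.imread("pics/wj.png")
cv2.imwrite("pics/w.png",cv2.vconcat([a,b])[:, :] if 0 else cv2.hconcat([cv2.resize(a,(400,250)),cv2.resize(b,(400,250))]))
```

```text
1.8917
3.0833
```

View pics/wj.png

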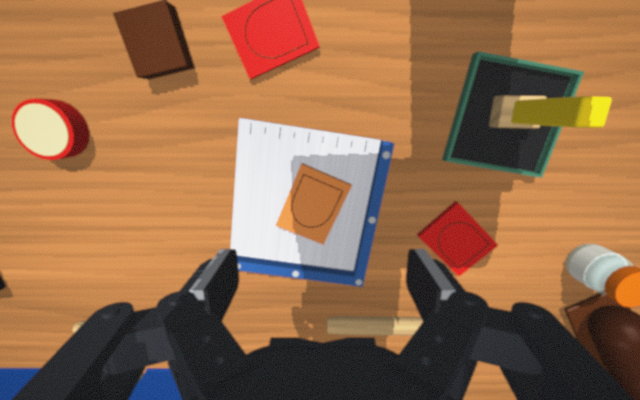

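View pics/wt.png

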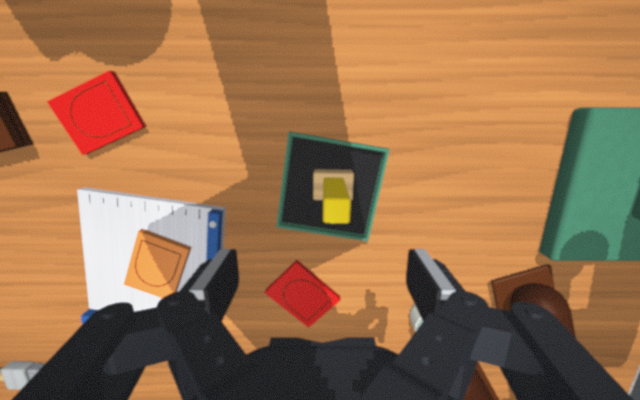

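The wrist view `wj` shows the jig corner at about (362,283) and the orange blank lying on the bed at (314,204). The red look-alikes at (270,35) and (457,238) are off the bed. The push block stands in the tray at about (515,112), or (335,195) in `wt`. Now I'll measure them.

```bash
cat > m.py <<'E'
from h import *
def load(n): return dict(np.load(f"pics/{n}.npz"))
def big(m,box=None):
    if box: k=np.zeros_like(m);x0,y0,x1,y1=box;k[y0:y1,x0:x1]=1;m=m*k
    cs=cv2.findContours(m,cv2.RETR_EXTERNAL,cv2.CHAIN_APPROX_NONE)[0]; return max(cs,key=cv2.contourArea)
def hsv(c,lo,hi): return cv2.inRange(cv2.cvtColor(c["image"],cv2.COLOR_RGB2HSV),np.array(lo),np.array(hi))
def rect(c,ct,z):
    P=cast(c,ct[:,0]+0.0,z).astype(np.float32); r=cv2.minAreaRect(P*1000)
    return np.round(r[0],1),np.round(r[1],1),round(r[2],1)
E
python3 - <<'E'
from m import *
o=None
for n,boxo,boxt in (("wj",(260,150,370,260),(430,40,600,190)),("wt",None,(260,120,400,250))):
    c=load(n); im=c["image"][:,:,::-1].copy()
    if boxo:
        ct=big(hsv(c,(5,110,60),(20,255,255)),boxo); print(n,"blank",rect(c,ct,.022)); cv2.drawContours(im,[ct],-1,(0,255,0),1)
        b=big(hsv(c,(105,130,40),(125,255,255)),(230,130,400,290)); cv2.drawContours(im,[b],-1,(0,255,0),1)
        w=big(hsv(c,(0,0,90),(179,70,255)),(225,110,400,290)); cv2.drawContours(im,[w],-1,(0,0,255),1)
        print("blue hull",rect(c,b,.028))
    g=big(hsv(c,(70,60,40),(95,255,255)),boxt); print(n,"tray",rect(c,g,.014)); cv2.drawContours(im,[g],-1,(0,0,255),1)
    y=big(hsv(c,(22,120,80),(35,255,255)),boxt); cv2.drawContours(im,[y],-1,(0,0,255),1)
    x0,y0,ww,h=cv2.boundingRect(g)
    cv2.imwrite(f"pics/c_{n}.png",im)
j=cv2.imread("pics/c_wj.png");t=cv2.imread("pics/c_wt.png")
f=lambda a,x,y:cv2.resize(a[y:y+180,x:x+190],None,fx=2.1,fy=2.1,interpolation=cv2.INTER_CUBIC)
cv2.imwrite("pics/crop.png",cv2.hconcat([f(j,220,110),f(t,240,100)]))
E
```

```text
wj blank (array([562.1,  39.8]), array([68. , 89.8]), 66.5)
blue hull (array([566.7,  35.7]), array([173.6, 198.6]), 81.3)
wj tray (array([452.6, 279. ]), array([130.6, 125.3]), 80.5)
wt tray (array([452.2, 282.1]), array([124.7, 125.9]), 80.6)
```

View pics/crop.png

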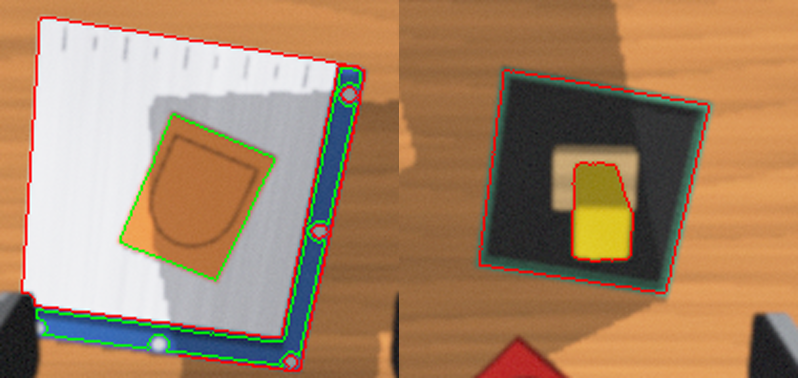

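The contours follow the jig, blank, tray and handle cleanly, and the orange plate on the bed is confirmed as the blank. Next I'll fit the jig lines and the push block.

Run:
```python
from m import *
c=load("wj")
b=hsv(c,(105,130,40),(125,255,255)); w=hsv(c,(0,0,90),(179,70,255))
u=big(cv2.morphologyEx(b|w,cv2.MORPH_CLOSE,np.ones((5,5))),(225,110,400,290))[:,0].astype(float)
def line(p0,p1,z,tol=4,pts=u):
    p0,p1=np.array(p0,float),np.array(p1,float); d=p1-p0; L=np.hypot(*d); d/=L; r=pts-p0
    t=r@d; s=abs(r@[-d[1],d[0]]); k=(t>.1*L)&(t<.9*L)&(s<tol)
    P=cast(c,pts[k],z); vx,vy,x,y=cv2.fitLine((P*1000).astype(np.float32),cv2.DIST_HUBER,0,.01,.01).ravel()
    return np.array([x,y]),np.array([vx,vy]),k.sum()
def X(a,b): s=np.linalg.solve(np.c_[a[1],-b[1]],b[0]-a[0]); return a[0]+s[0]*a[1]
ang=lambda l:np.degrees(np.arctan2(l[1][1],l[1][0]))
far=line((240,274),(360,285),.028); left=line((392,145),(364,280),.028)
near=line((240,119),(380,140),.012); right=line((239,120),(232,240),.012)
for n,l in zip(("far","left","near","right"),(far,left,near,right)): print(n,round(ang(l),2),l[2])
print("outer corner",X(far,left),"near-right bed corner",X(near,right))
d=lambda p,l:abs(np.cross(l[1],p-l[0])); print("near-far",d(near[0],far),"left-right",d(right[0],left),"expect 200,190")
t=load("wt")
y=big(hsv(t,(22,120,175),(35,255,255)),(260,120,400,250)); print("handle top",rect(t,y,.119))
f=big(hsv(t,(8,30,110),(22,150,255)),(305,160,365,205)); print("foot",rect(t,f,.026),cv2.boundingRect(f),cv2.minAreaRect(f))
y=big(hsv(c,(22,120,175),(35,255,255)),(430,40,640,190)); print("handle top wj",rect(c,y,.119),cv2.boundingRect(y))
```

```text
far 81.67 95
left -8.61 108
near 81.47 112
right -8.6 96
outer corner [678.96826 108.23572] near-right bed corner [452.90274 -49.49008]
near-far 200.5866 left-right 189.78134 expect 200,190
handle top (array([444.7, 285.1]), array([24. , 23.6]), 0.0)
foot (array([443.9, 285.2]), array([50. , 38.7]), 89.5) (313, 170, 41, 31) ((333.0, 185.0), (30.0, 40.0), 90.0)
handle top wj (array([445.6, 283.9]), array([24.9, 25.5]), 89.1) (576, 96, 36, 32)<stdin>:16: DeprecationWarning: Arrays of 2-dimensional vectors are deprecated. Use arrays of 3-dimensional vectors instead. (deprecated in NumPy 2.0)
```

```bash
cat >> h.py <<'E'
J=np.radians(-8.5); C=np.array([.6631,.0965]); RJ=np.array([[np.cos(J),-np.sin(J)],[np.sin(J),np.cos(J)]])
def jig(x,y,z): return np.r_[C+RJ@[x,y],z]   # metres in jig plane, world z
def inj(p): return (RJ.T@(np.array(p)[:2]-C)).round(4)
RD=down(np.pi/2+J)
E
python3 - <<'E'
from h import *
B=[.4448,.2848]; R=down(np.pi/2)
env.move_pose([*B,.19],R); env.move_straight([*B,.079],vel=.1); env.close(60)
print(env.read_width(),env.read_ee_pos(),env.read_contact_force())
env.move_straight([*B,.19],vel=.12); env.dwell(.2)
print(env.read_width(),env.read_contact_force(),env.read_time_s())
s=jig(-.175,-.072,.15); env.move_pose(s,RD); env.dwell(.2)
snap("side","s1"); snap("wrist","w1"); print(env.read_time_s(),env.read_ee_pos())
a=cv2.imread("pics/s1.png")[60:300,200:420];b=cv2.imread("pics/w1.png")[60:360,100:540]
cv2.imwrite("pics/v1.png",cv2.hconcat([cv2.resize(a,(330,360)),cv2.resize(b,(470,360))]))
E
```

```text
0.02521677232149029 [0.44483737 0.2848399  0.07914355] [-1.07420782 -0.36505738  3.02047119]
0.025048051661628018 [ 0.46131074 -0.69761244 -1.86319809] 7.1833
8.4333 [0.47940256 0.05187846 0.15006257]
```

View pics/v1.png

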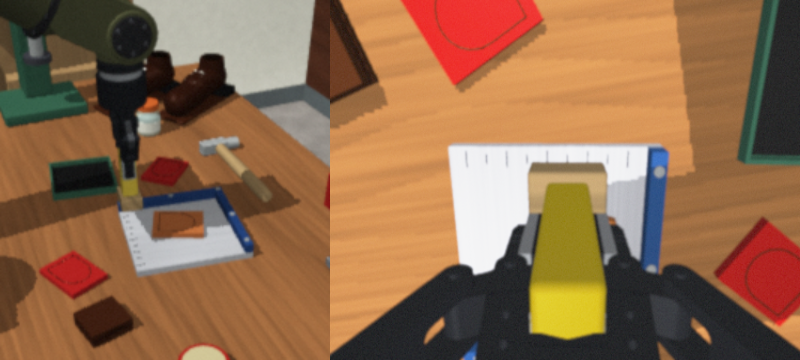

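The block is held upright and square to the jig, clear of the blank on its near side. Next is the +x push.

Run:
```python
from h import *
print(env.move_straight(jig(-.175,-.072,.0885),vel=.1,f_stop=10))
print(env.move_straight(jig(-.125,-.072,.0885),vel=.05,f_stop=8),inj(env.read_ee_pos()),env.read_contact_force())
print(env.move_straight(jig(-.095,-.072,.0885),vel=.025,f_stop=8),inj(env.read_ee_pos()),env.read_contact_force())
# back off, up, over to the right-hand side
env.move_straight(jig(-.13,-.072,.0885),vel=.08)
env.move_straight(jig(-.15,-.10,.14),vel=.15); env.move_straight(jig(-.16,-.072,.16),vel=.15); env.dwell(.1)
snap("side","s2"); c=snap("top","t2"); print(env.read_time_s())
a=cv2.imread("pics/s2.png")[150:260,250:400];b=cv2.imread("pics/t2.png")[140:250,200:360]
cv2.imwrite("pics/v2.png",cv2.hconcat([cv2.resize(a,(400,300)),cv2.resize(b,(400,300))]))
```

```text
True
False [-0.1251 -0.072 ] [ 1.01821495 -0.78984374 -1.63513112]
True [-0.1062 -0.0721] [-0.1856375  -0.97669289 -1.65973503]
12.65
```

View pics/v2.png

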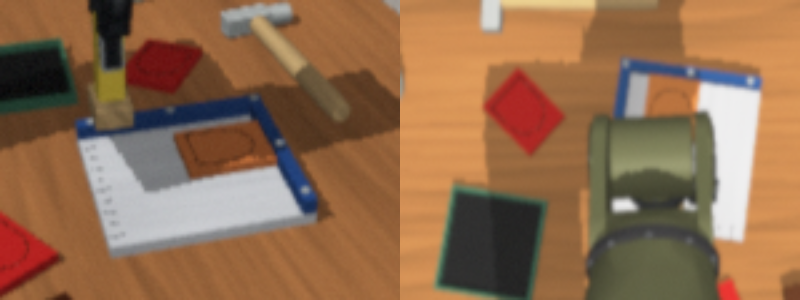

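In both views the blank lies flush on the far fence, about 35 mm off the left one. Next is the +y push, then a light +x re-seat.

Run:
```python
from h import *
S=env.move_straight
S(jig(-.10,-.15,.14),vel=.2); S(jig(-.045,-.15,.13),vel=.15); S(jig(-.045,-.15,.0885),vel=.06)
print(env.read_ee_pos(),env.read_contact_force())
print(S(jig(-.045,-.11,.0885),vel=.04,f_stop=8),inj(env.read_ee_pos()))
print(S(jig(-.045,-.08,.0885),vel=.025,f_stop=8),inj(env.read_ee_pos()))
S(jig(-.045,-.115,.0885),vel=.06); S(jig(-.045,-.15,.13),vel=.15); S(jig(-.14,-.10,.14),vel=.2)
S(jig(-.14,-.035,.13),vel=.15); S(jig(-.14,-.035,.0885),vel=.06)
print(S(jig(-.095,-.035,.0885),vel=.025,f_stop=8),inj(env.read_ee_pos()))
S(jig(-.14,-.035,.0885),vel=.08); S(jig(-.15,-.035,.16),vel=.15); env.dwell(.1)
snap("side","s3"); print(env.read_time_s())
env.move_pose([*(np.array([.455,.282])),.17],down(np.pi/2+np.radians(-9.5))); env.dwell(.2)
c=snap("wrist","w3"); snap("top","t3"); print(env.read_time_s())
a=cv2.imread("pics/s3.png")[150:260,250:400];b=cv2.imread("pics/t3.png")[140:250,200:360]
cv2.imwrite("pics/v3.png",cv2.hconcat([cv2.resize(a,(400,300)),cv2.resize(b,(400,300))]))
```

```text
[ 0.59644988 -0.04520399  0.08839738] [ 0.18572957  0.52929296 -1.69238925]
False [-0.045  -0.1101]
True [-0.0451 -0.0952]
True [-0.1038 -0.0351]
22.3417
23.475
```

View pics/v3.png

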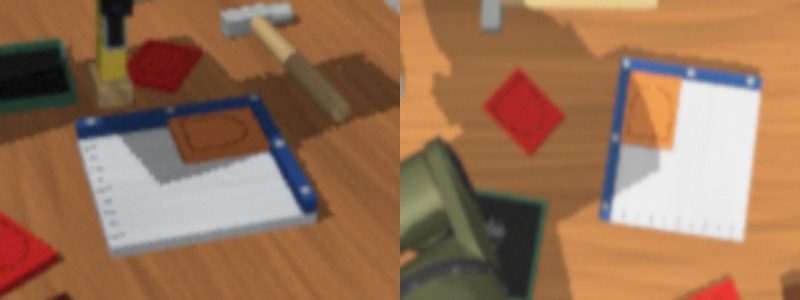

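The blank appears seated in the corner. The two +x stops differ by 2.4 mm, so I'll repeat both nudges to confirm before putting the block back.

Run:
```python
from h import *
S=env.move_straight
env.move_pose(jig(-.15,-.035,.16),RD); S(jig(-.14,-.035,.0885),vel=.1)
print(S(jig(-.092,-.035,.0885),vel=.02,f_stop=12),inj(env.read_ee_pos()))
env.dwell(.3); print(env.read_contact_force())
S(jig(-.14,-.035,.0885),vel=.08); S(jig(-.14,-.08,.14),vel=.15); S(jig(-.07,-.145,.14),vel=.2); S(jig(-.045,-.125,.0885),vel=.1)
print(S(jig(-.045,-.08,.0885),vel=.02,f_stop=12),inj(env.read_ee_pos()))
env.dwell(.3); print(env.read_contact_force())
S(jig(-.045,-.125,.0885),vel=.06); S(jig(-.06,-.15,.16),vel=.15); print(env.read_time_s())
T=[.4526,.2815]; R=down(np.pi/2+np.radians(-9.5))
env.move_pose([*T,.19],R); S([*T,.095],vel=.12)
print(S([*T,.075],vel=.015,f_stop=4),env.read_ee_pos(),env.read_contact_force())
env.let_go(); env.dwell(.2); S([*T,.2],vel=.12)
env.move_pose([.47,.10,.27],down(np.pi/2)); env.dwell(.2); snap("wrist","w4"); snap("side","s4"); print(env.read_time_s())
```

```text
True [-0.1   -0.035]
[-1.2664062  -0.04165862  5.96821327]
True [-0.045  -0.0951]
[-0.38489885 -5.0175001   4.11738615]
32.9917
True [0.45261707 0.2814946  0.08014005] [-1.42474471 -0.35544188  6.40143504]
39.2667
```

View pics/w4.png

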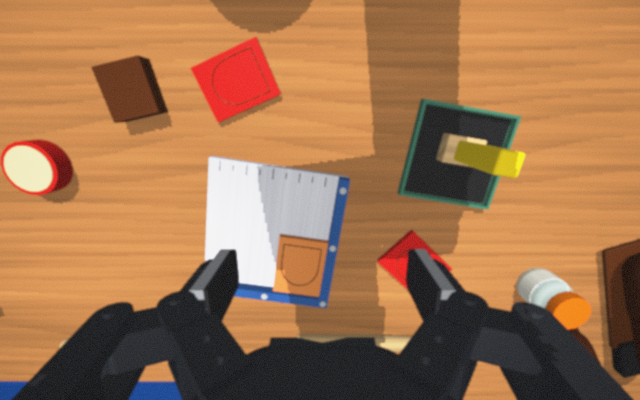

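View pics/s4.png

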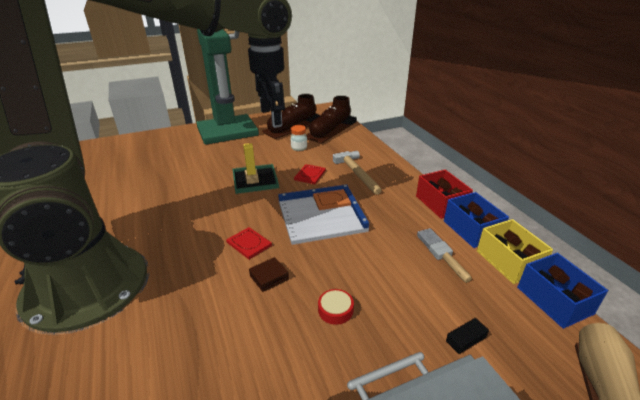

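Run:
```python
from m import *
c=load("w4")
ct=big(hsv(c,(5,110,60),(20,255,255))&~hsv(c,(0,0,0),(0,0,0)),None)
b=hsv(c,(105,130,40),(125,255,255)); n=cv2.boundingRect(big(b)); print(n)
```

```text
(234, 251, 101, 55)
```

The blank sits in the corner at about (302,265). The block stands in the tray at about (463,150), and everything else looks unmoved. I've used all my picture views, so I'll check the fit numerically with close wrist shots.

Run:
```python
from m import *
env.move_pose([.60,.06,.20],down(np.pi/2+J)); env.dwell(.3); c=snap("wrist","w5"); 
def fit(c,name):
    o=hsv(c,(5,100,60),(20,255,255)); b=hsv(c,(105,130,40),(125,255,255))
    f=200/np.tan(np.radians(c["vertical_fov"])/2)
    P=np.r_[jig(-.045,-.035,.022)]; v=np.array(c["orientation"]).T@(P-c["position"]); u=int(c["cx"]-f*v[0]/v[2]); w=int(c["cy"]+f*v[1]/v[2])
    k=60; ct=big(o,(u-k,w-k,u+k,w+k)); r=rect(c,ct,.022); print(name,"px",u,w,"blank",r,"jig",inj(np.array(r[0])/1000),cv2.boundingRect(ct))
    # along blank mid-lines: pixel classes stepping out towards the fences
    for lab,pt in (("far",lambda s,t:jig(s,-.035+t,.022)),("left",lambda s,t:jig(-.045+t,s,.022))):
        for t in (-.025,0,.025):
            row=""
            for s in np.arange(-.010,.010,.001):
                v=np.array(c["orientation"]).T@(pt(s,t)-c["position"]); x=int(round(c["cx"]-f*v[0]/v[2])); y=int(round(c["cy"]+f*v[1]/v[2]))
                row+="o" if o[y,x] else "b" if b[y,x] else "."
            print(lab,t,row)
fit(c,"w5")
env.move_pose([.47,.27,.25],down(np.pi/2+J)); env.dwell(.3); t=snap("wrist","w6"); print(env.read_time_s())
y=big(hsv(t,(22,120,175),(35,255,255))); print("handle top",rect(t,y,.119))
f=big(hsv(t,(8,30,110),(22,150,255)),None); 
g=big(hsv(t,(70,60,40),(95,255,255)),(220,60,460,320)); print("tray",rect(t,g,.014)); x,yy,w,h=cv2.boundingRect(g)
f=big(hsv(t,(8,30,110),(22,150,255)),(x+15,yy+15,x+w-15,yy+h-15)); print("foot",rect(t,f,.026))
for n in("wj","w5"):
    q=load(n)
```

```text
w5 px 330 193 blank (array([613.8,  68.9]), array([69.6, 89.3]), 81.4) jig [-0.0447 -0.0346] (299, 153, 66, 79)
far -0.025 ooooooooooo...bbbbbb
far 0 ooooooooooo.bbbbbbbb
far 0.025 ooooooooooo...bbbbbb
left -0.025 ooooooooooo.bbbbbbbb
left 0 ooooooooooo.bbbbbbbb
left 0.025 ooooooooooo.bbbbbbbb
41.6167
handle top (array([443.3, 283.8]), array([25.9, 23.6]), 81.4)
tray (array([452.9, 282.1]), array([124.9, 125. ]), 80.5)
foot (array([443.1, 283.8]), array([50.3, 37.1]), 80.2)
```

The blank measures (-44.7, -34.6) mm in the jig frame and is square to within 0.1°, with no visible gap at either fence. The block is upright on the tray floor, with handle top and foot centres coinciding.

```bash
python3 -c "
from h import *
print(env.read_contact_force(),ticket.close_job())"
```

```text
the job is handed in; nothing more can be done
[ 0.32283099 -0.44971369 -0.22475825] None
```

The job is handed in at about 42 s: the blank lies flat and square against both fences, the push block stands released in its tray, and nothing else looked moved.

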